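Draw the bottom base plate from the gravity magazine

TASK

First clear the tape measure off the magazine's floor plate and stand it upright on the bench beside it, without moving the aluminium plates. Then slide the bottom plate out through the mouth of the blue magazine, so that the three above it drop down inside and stay there, and lay it flat, lengthwise inside the white outline on the black mat. Leave everything else on the bench where it is.

Things in the scene. Friction and masses are not known exactly. Their poses are not given: they have to be found in the camera images.
- mouth (a point): Middle of the mouth of the blue sheet-metal magazine (fixed), on the top face of its dark metal floor, 4 mm above the bench. Own +x runs level into the column, so plates are drawn out along -x; y across; z up. Column: x = 0 to 129 mm, 72 mm wide, inside 126 x 66 mm, walls up to 106 mm above the floor; its front wall (x = -3 to 0) is open below 24 mm, where one plate passes.
- apron (a point): Middle of the front edge of the magazine's dark floor, on its top face, 180 mm in front of the mouth; axes as the mouth's. The floor is 124 mm wide, 4 mm thick and runs from here to the column as an open apron.
- lip (a point): Middle of the front edge of the loading lip at the top of the column, 37 mm in front of the mouth (axes as the mouth's) and 145 mm above the bench. The lip slopes up and out from the front wall (106 mm above the floor) to here, so an upright gripper does not get to the plate's nose below it; one leaning back from the column by about 35 degrees does.
- plate_1_c (a point): Centre (half-way up) of the bottom plate: bright aluminium base plate 120 mm long (own x), 60 mm wide (own y), 18 mm thick (z up), 0.2 to 0.4 kg, the lowest of four stacked in the magazine. It lies lengthwise along the magazine's x; its nose sticks 39 to 49 mm out of the mouth, flat on the floor. Grasp across the 60 mm width.
- plate_2_c (a point): Centre of the second plate (same size), lying in the column on the bottom one; it drops 18 mm when that one is gone.
- plate_3_c (a point): Centre of the third plate (same size), on the second; drops with it.
- plate_4_c (a point): Centre of the top plate (same size), on the third; drops with it.
- tape_measure_c (a point): Centre of a tape measure with brown-yellow case, standing on its foot on the apron in front of the plates: 30 mm thick (own x, grasp across this), 60 to 68 mm long (own y), 58 mm tall (own z up).
- outline (a point): Centre of the white rectangular outline on the black rubber mat (fixed, 200 x 140 mm, its top 3 mm above the bench; this point is on the top). The outline is 150 mm inside along the point's own x and 92 mm inside along its y; z up. The plate's length goes along x, either way round.
- side_cutters_c (a point): Bystander: side cutters with red handles lying on the bench, 55 x 165 x 13 mm, centre. Leave alone.
- tape_roll_c (a point): Bystander: roll of black tape lying flat, 91 mm across, 18 mm tall, centre. Leave alone.
- gauge_block_c (a point): Bystander: light grey block 36 x 36 x 30 mm, centre. Leave alone.

How it is judged (in metres and radians):
On the way, in this order (a step that is already met when the one before it is completed fails the run):
1. the tape measure stands upright on the bench, clear of the magazine's floor plate, before the bottom plate has been moved (less than 15 mm) ((y of tape_measure_c in the frame of mouth above 0.07 m or y of tape_measure_c in the frame of mouth below -0.07 m or x of tape_measure_c in the frame of mouth below -0.19 m) and height (world z) of tape_measure_c below 0.038 m and angle between tape_measure_c's own z axis and vertical below 0.15 rad and distance of plate_1_c from where it was at the start of the episode below 0.015 m), for 0.2 s.
2. the bottom plate is clear of the mouth and the three others have dropped one place, flat inside the column (x of plate_1_c in the frame of mouth below -0.066 m and z of plate_2_c in the frame of mouth between 0.003 and 0.015 m and x of plate_2_c in the frame of mouth between 0.043 and 0.083 m and angle between each of plate_2_c, plate_3_c, plate_4_c's own z axis and vertical below 0.08 rad and z of plate_3_c in the frame of mouth between 0.021 and 0.033 m and x of plate_3_c in the frame of mouth between 0.043 and 0.083 m and z of plate_4_c in the frame of mouth between 0.039 and 0.051 m and x of plate_4_c in the frame of mouth between 0.043 and 0.083 m), for 0.2 s.
At the end, for the whole second after the job is handed in: Bottom plate flat inside the outline on the mat (17 mm along each axis, 0.25 rad); the other three flat in the column one place lower (within 20 mm of its middle); tape measure upright on the bench, its centre over 70 mm sideways of the apron's centre line or over 190 mm before the mouth (x of plate_1_c in the frame of outline between -0.017 and 0.017 m and y of plate_1_c in the frame of outline between -0.017 and 0.017 m and z of plate_1_c in the frame of outline between 0.004 and 0.014 m and angle between plate_1_c's own z axis and vertical below 0.1 rad and angle between the x axis of plate_1_c and the x axis of outline, either way round below 0.25 rad and z of plate_2_c in the frame of mouth between 0.003 and 0.015 m and x of plate_2_c in the frame of mouth between 0.043 and 0.083 m and angle between each of plate_2_c, plate_3_c, plate_4_c's own z axis and vertical below 0.08 rad and z of plate_3_c in the frame of mouth between 0.021 and 0.033 m and x of plate_3_c in the frame of mouth between 0.043 and 0.083 m and z of plate_4_c in the frame of mouth between 0.039 and 0.051 m and x of plate_4_c in the frame of mouth between 0.043 and 0.083 m and (y of tape_measure_c in the frame of mouth above 0.07 m or y of tape_measure_c in the frame of mouth below -0.07 m or x of tape_measure_c in the frame of mouth below -0.19 m) and height (world z) of tape_measure_c below 0.038 m and angle between tape_measure_c's own z axis and vertical below 0.15 rad); the robot touches nothing.
It fails at once if an upper plate is dragged out of the mouth or lifted up the column (x of any of plate_2_c, plate_3_c, plate_4_c in the frame of mouth below 0.03 m or z of plate_2_c in the frame of mouth above 0.052 m or z of plate_3_c in the frame of mouth above 0.07 m or z of plate_4_c in the frame of mouth above 0.088 m).
It fails at once if the bottom plate is tipped by more than about 45 degrees (angle between plate_1_c's own z axis and vertical above 0.8 rad).
It fails at once if a bystander (side cutters, tape roll, gauge block) is moved by more than 25 mm (distance of any of side_cutters_c, tape_roll_c, gauge_block_c from where it was at the start of the episode above 0.025 m).
It also fails if it takes over 69 s, if anything falls off the work surface, if the arm or the gripper's body presses on something with over 40 N, if the wrist force passes 120 N, or if a joint passes its speed limit or range.

ROBOT

A 6-joint arm with a two-finger parallel gripper is mounted at the origin on a cart in front of the work surface, level with it; the furniture and walls round the work are solid. World frame = base frame: x ahead of the robot, y to its left, z up, the work surface at z = 0. Lengths are in mm, angles in rad, forces in N, time in s.
With the tool pointing down it reaches from about 275 to 1000 mm from the base axis. Payload 8.4 kg.
Tool frame: the origin (TCP) lies at the very end of the fingers, on their centre line; the grasp point (between the pads) lies 19 mm behind it; z points along the fingers, y is the direction in which the jaws open and shut (so a half turn about z gives the same grasp; the last joint's range is limited). The gripper opens to 85 mm and grips with 20 to 120 N. Pads are 22 mm wide; open, the fingers measure 114 mm over their backs; the gripper's body (76 mm by 85 mm) begins 54 mm behind the grasp point. The pads swing forward as they close: fully open they stand 13 mm farther back than shut.
Start: joints at [-1.246, 0.353, 1.633, -0, 1.155, -0.002], TCP at [200.632, -591.924, 205.481] pointing down, gripper open.
Joint ranges: [-2.63, 2.63], [-0.92, 2.1], [0.06, 2.66], [-1.3, 4.44], [0, 2.69], [-3.02, 3.02]. Speed limits (rad/s): [2.22, 2.22, 2.79, 3.14, 3.14, 3.14].

INTERFACE

Orientations are given as [roll, pitch, yaw] about the fixed x, y, z axes, in that order (R = Rz(yaw) Ry(pitch) Rx(roll)).
In Python, from rig import r, vision gives the robot as it stands.
- The arm moves only by the tool move_arm, never from a script. Its argument "series" is text: rows parted by semicolons, each of 7 numbers parted by spaces: the closure, from -1 (fully open) to 1 (shut), then the shift along the tool's x, y, z in units of 40 mm (1.0 is 40 mm), then the turn, a rotation vector about the tool's x, y, z in degrees. In form: grip tx ty tz ax ay az; .... A call has 1 to 20 rows; each row shifts and turns the pose as measured when the row begins, along the tool's axes as they then stand; what a row does not reach is not made up. A row lasts 1/8 s, in which the tool goes at most 62.5 mm and 10.7 degrees, less where a joint would pass 70% of its speed; a pose out of reach is approached as far as the arm can. A call is refused whole if a number of a shift passes 1 or a number of a turn 10.7, either way. A call with a gripper value outside its range is refused whole. The fingers move at their own pace and stop on an object; "grip_force" is the grip in N (left out, the last holds). Time passes only in rows, so rows that do not move let the fingers close. It gives the time, the measured TCP pose, the force and the opening at its end, in the units of the state.
- r.sense(): the state, without advancing time (a new reading comes with each control period).
- vision.grab_frame(name): name is "side" or "top" or "wrist"; returns the picture (400x640x3 uint8, red, green, blue); there is no depth.
- vision.camera_params(name): a dict with "fx", "fy", "cx", "cy" (pixels), "position" and "rotation" of the camera in the world. Camera axes: x right, y up, looking along -z (the intrinsics and any distortion apply to the point x, -y, -z); pixel columns grow to the right and rows downward; lengths in mm; the calibration is good to about 2 mm. A picture is of the moment at which its call begins: read the wrist's pose just before it. camera_params takes no time and is no camera call; for the wrist camera it gives the pose at the moment of the call.
- r.sign_off(): hands the job in, once; it reports no verdict.
The state is a dict: "clock": time; "qpos": joint angles; "qvel": joint speeds; "joint_efforts": joint torques, N m; "eef_pos": TCP position; "tcp_rot": TCP orientation; "contact_force": force on the tool from outside, world axes, zero at the start; "wrist_torque": the same for the moment, N m; "opening": opening from 0.0 (shut) to 1.0 (fully open).
Only numpy, scipy, OpenCV 4.12 (cv2) and the standard library are available. Lean on these libraries where they do the work, as an engineer would, in place of code of your own. Each camera call takes 0.05 s, during which the arm holds its last target. There are 200 camera calls.

## Working session

There is one attempt and no reset: what is moved stays moved. The work goes in short steps, Python scripts to look and compute and a tool call to move; the robot and the scene stay as the last step left them, time stands still between calls to the robot, and variables do not carry over. Pictures are saved under pics/ and viewed, about 8 in all and at most 12, crops included, and the job is handed in when it is done.

Besides the shell and the picture viewer there is one more tool, called after "Emit:" as name(argument=value, ...) on one line, values as JSON. move_arm: Moves the arm, as the interface text tells. Its arguments: {"type":"object","properties":{"series":{"type":"string"},"grip_force":{"type":"number"}},"required":["series"]}

```bash
mkdir -p pics; ls; python3 - <<'E'
from rig import r, vision
import cv2,json,numpy as np
np.set_printoptions(precision=4,suppress=True)
for n in ("side","top"):
    p=vision.camera_params(n); print(n,p)
    cv2.imwrite(f"pics/{n}0.png",vision.grab_frame(n)[:,:,::-1])
print(r.sense())
E
```

```text
pics
side {'fx': 420.92854499206175, 'fy': 420.92854499206175, 'cx': 319.56416633336573, 'cy': 205.65837117611358, 'position': array([ 93.1355, 926.5186, 645.9212]), 'rotation': array([ 1.0891, -0.0112, -2.6931])}
top {'fx': 446.9301086010126, 'fy': 446.9301086010126, 'cx': 327.10603189561664, 'cy': 195.18722966369697, 'position': array([ 407.2022,  -14.1321, 1198.2917]), 'rotation': array([ 0.1351, -0.0136, -1.5879])}
{'clock': 0.1, 'qpos': array([-1.2464,  0.3536,  1.6341,  0.    ,  1.1552, -0.0024]), 'qvel': array([ 0.0015, -0.0004, -0.0031,  0.0018, -0.0017, -0.0016]), 'joint_efforts': array([ -0.0007, -60.6354, -34.282 ,  -0.    ,   0.004 ,  -0.    ]), 'eef_pos': array([ 200.4823, -591.4804,  204.8027]), 'tcp_rot': array([-3.1403, -0.    ,  0.3268]), 'contact_force': array([0.131 , 0.9156, 0.5292]), 'wrist_torque': array([ 0.003 , -0.0301,  0.002 ]), 'opening': 0.9952243234785356}
```

View pics/top0.png

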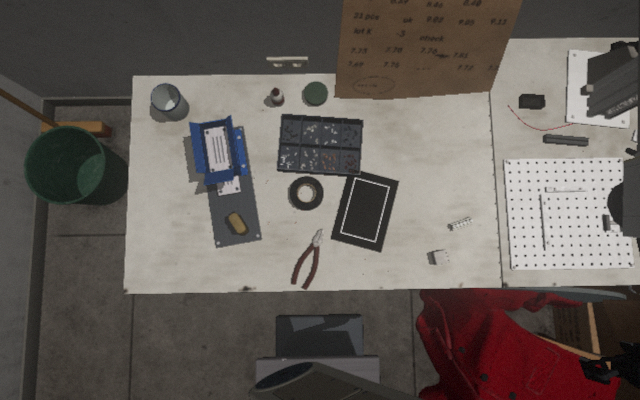

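View pics/side0.png

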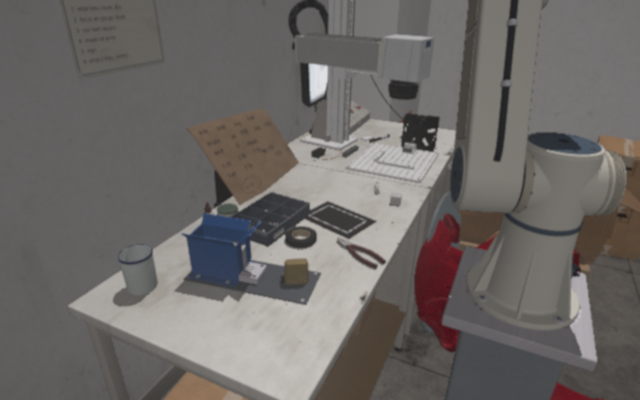

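The top view shows the magazine at about (220,155), the tape measure at (237,224), the mat at (365,210) and the gripper out of frame. The side view confirms this layout. Next I'll take an enlarged crop.

```bash
cat > h.py <<'E'
import numpy as np, cv2
from scipy.spatial.transform import Rotation as R
from rig import r, vision
def rotm(p):
    a=np.array(p['rotation']); return a if a.shape==(3,3) else R.from_euler('xyz',a).as_matrix()
def ray(p,uv):
    uv=np.atleast_2d(uv).astype(float)
    d=np.c_[(uv[:,0]-p['cx'])/p['fx'],-(uv[:,1]-p['cy'])/p['fy'],-np.ones(len(uv))]
    return d@rotm(p).T
def onz(p,uv,z):
    d=ray(p,uv); c=np.array(p['position']); return c+d*((z-c[2])/d[:,2])[:,None]
def proj(p,X):
    q=(np.atleast_2d(X)-p['position'])@rotm(p)
    return np.c_[p['cx']+p['fx']*q[:,0]/-q[:,2],p['cy']+p['fy']*q[:,1]/q[:,2]]
E
python3 - <<'E'
from h import *
np.set_printoptions(precision=1,suppress=True)
im=cv2.imread('pics/top0.png'); c=im[100:270,180:410]
cv2.imwrite('pics/crop1.png',cv2.resize(c,None,fx=3.4,fy=3.4,interpolation=cv2.INTER_CUBIC))
p=vision.camera_params('top')
print(onz(p,[[217,247],[261,240],[237,217],[365,210]],4))
# mat outline: white contour inside the dark
hsv=cv2.cvtColor(im,cv2.COLOR_BGR2HSV)
roi=np.zeros(im.shape[:2],np.uint8); roi[165:255,325:402]=255
dark=((hsv[...,2]<70)&(roi>0)).astype(np.uint8)
n,l,s,_=cv2.connectedComponentsWithStats(dark); 
for k in range(1,n):
    if s[k,4]>150:
        cn=np.argwhere(l==k)[:,::-1].astype(np.float32); 
        b=cv2.boxPoints(cv2.minAreaRect(cn)); w=onz(p,b,3)
        print(s[k],b.tolist(),'\n',w,w.mean(0))
# tape measure
m=((hsv[...,0]>8)&(hsv[...,0]<30)&(hsv[...,1]>90)); m[:200]=0;m[250:]=0;m[:,:200]=0;m[:,270:]=0
cn=np.argwhere(m)[:,::-1].astype(np.float32); b=cv2.minAreaRect(cn);print('tape',b,onz(p,b[0],50),onz(p,cv2.boxPoints(b),58))
E
```

```text
[[ 435.3  260.6    4. ]
 [ 451.9  144.5    4. ]
 [ 514.1  208.6    4. ]
 [ 527.5 -134.3    4. ]]
[ 325  165   73   87 1599] [[309.5882263183594, 233.6470489501953], [328.6470642089844, 157.41175842285156], [399.2353210449219, 175.05882263183594], [380.1764831542969, 251.2941131591797]] 
 [[ 466.6   15.3    3. ]
 [ 673.4  -39.1    3. ]
 [ 621.7 -230.4    3. ]
 [ 416.7 -171.6    3. ]] [ 544.6 -106.5    3. ]
[ 342  179   45   61 1782] [[341.6556091308594, 231.04148864746094], [355.5809020996094, 178.8215789794922], [387.5103454589844, 187.3361053466797], [373.5850524902344, 239.55601501464844]] 
 [[ 472.1  -70.4    3. ]
 [ 613.  -111.2    3. ]
 [ 588.4 -197.2    3. ]
 [ 448.1 -155.1    3. ]] [ 530.4 -133.5    3. ]
tape ((237.05386352539062, 222.96925354003906), (21.582042694091797, 10.294881820678711), 60.255123138427734) [[494.6 199.8  50. ]] [[511.8 223.4  58. ]
 [524.6 200.8  58. ]
 [476.3 173.2  58. ]
 [463.7 195.7  58. ]]
```

View pics/crop1.png

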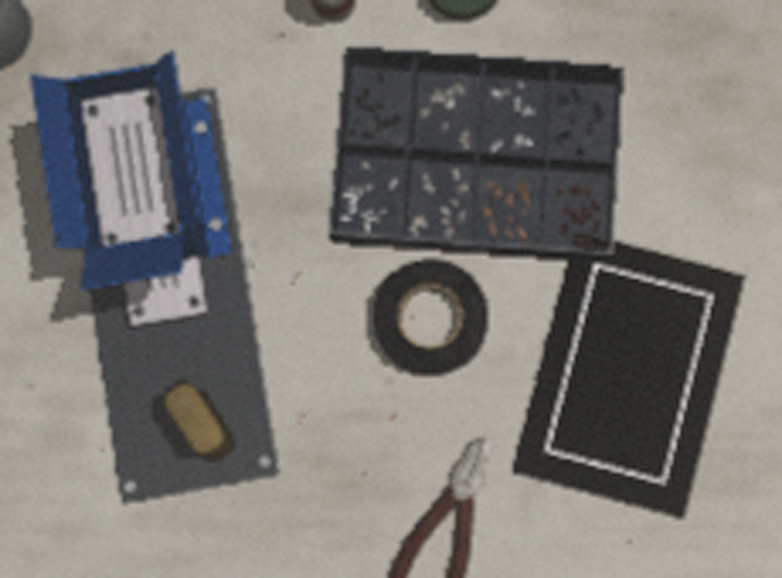

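```bash
python3 - <<'E'
from h import *
np.set_printoptions(precision=1,suppress=True)
p=vision.camera_params('top')
c=lambda a:np.array(a)/3.4+[180,100]-0.3
F=onz(p,c([[122,503],[278,472],[215,88]]),4); print('apron FL FR BR',F)
d=F[2]-F[1]; print('ang right edge',np.degrees(np.arctan2(d[1],d[0])),'front',np.degrees(np.arctan2(*(F[0]-F[1])[[1,0]]))-90, np.linalg.norm(F[0]-F[1]))
N=onz(p,c([[130,327],[206,311]]),22); print('nose',N,N.mean(0),np.linalg.norm(N[0]-N[1]),np.degrees(np.arctan2(*(N[0]-N[1])[[1,0]]))-90)
th=np.arctan2(d[1],d[0]); e=np.array([np.cos(th),np.sin(th)])
A=F[:2,:2].mean(0); print('apron mid',A,'mouth',A+180*e,'nose in apron frame', (N.mean(0)[:2]-A)@e, (N.mean(0)[:2]-A)@[-e[1],e[0]])
# side view tape
im=cv2.imread('pics/side0.png');h=cv2.cvtColor(im,cv2.COLOR_BGR2HSV);m=((h[...,0]>8)&(h[...,0]<32)&(h[...,1]>90)); m[:255]=0;m[290:]=0;m[:,:275]=0;m[:,315:]=0
q=vision.camera_params('side');cn=np.argwhere(m)[:,::-1]; uv=(cn.min(0)+cn.max(0))/2; print(uv,cn.min(0),cn.max(0),onz(q,uv,33))
k=np.argwhere(cv2.inRange(cv2.cvtColor(cv2.imread('pics/top0.png'),cv2.COLOR_BGR2HSV),(8,90,0),(30,255,255))[200:250,200:270])[:,::-1].mean(0)+200
print(k,vision.camera_params('wrist'))
E
```

```text
apron FL FR BR [[433.7 264.3   4. ]
 [455.7 143.2   4. ]
 [765.8 194.9   4. ]]
ang right edge 9.454864277755044 front 10.308756015727624 123.0715673919242
nose [[569.4 256.2  22. ]
 [581.1 197.3  22. ]] [575.2 226.7  22. ] 60.046060775074544 11.23247265405601
apron mid [444.7 203.8] mouth [622.3 233.4] nose in apron frame 132.4897610916687 1.1736887109977885Traceback (most recent call last):
  File "<stdin>", line 12, in <module>
    return umr_minimum(a, axis, None, out, keepdims, initial, where)
ValueError: zero-size array to reduction operation minimum which has no identity
```

Emit:
move_arm(series="-1 0.6 -0.8 -0.3 0 0 0;-1 0.65 -0.85 -0.3 0 0 0;-1 0.65 -0.85 -0.3 0 0 0;-1 0.65 -0.85 -0.2 0 0 0;-1 0.65 -0.85 -0.2 0 0 0;-1 0.65 -0.85 0 0 0 0;-1 0.65 -0.85 0 0 0 0;-1 0.65 -0.85 0 0 0 0;-1 0.65 -0.85 0 0 0 0;-1 0.65 -0.85 0 0 0 0;-1 0.65 -0.85 0 0 0 0;-1 0.65 -0.85 0 0 0 0;-1 0.65 -0.85 0 0 0 0;-1 0.65 -0.85 0 0 0 0;-1 0.65 -0.85 0 0 0 0;-1 0.65 -0.85 0 0 0 0;-1 0.65 -0.85 0 0 0 0")

```text
clock: 2.22
eef_pos: [436.3, 116.1, 257.4]
tcp_rot: [-3.137, -0.001, 0.322]
contact_force: [0.5, -0.8, 0.1]
opening: 0.999
```

```bash
python3 - <<'E'
from h import *
p=vision.camera_params('wrist'); print(p)
im=vision.grab_frame('wrist')[:,:,::-1]; cv2.imwrite('pics/w1.png',im)
print(r.sense()['eef_pos'])
E
```

```text
{'fx': 343.05891521788885, 'fy': 343.05891521788885, 'cx': 321.35633919223346, 'cy': 200.11426469718373, 'position': array([507.7022296 , 140.34430533, 425.42038533]), 'rotation': array([-0.30060852,  0.00411649, -1.24901271])}
[438.12677486 120.04305798 257.57847249]
```

View pics/w1.png

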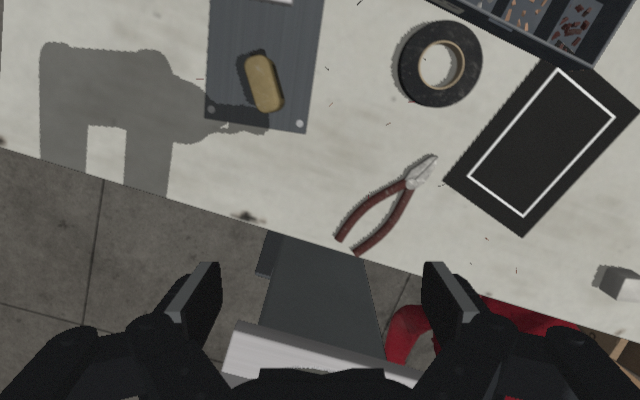

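The wrist view shows the tape measure at (264,83), the apron's front corners at (205,118) and (306,132), and the outline corners at (558,68), (615,117), (522,216) and (468,177).

```bash
python3 - <<'E'
from h import *
np.set_printoptions(precision=1,suppress=True)
p=vision.camera_params('wrist'); im=cv2.imread('pics/w1.png'); h=cv2.cvtColor(im,cv2.COLOR_BGR2HSV)
m=cv2.inRange(h,(8,60,60),(30,255,255)); m[:40]=0;m[125:]=0;m[:,:230]=0;m[:,300:]=0
cn=np.argwhere(m)[:,::-1].astype(np.float32);b=cv2.minAreaRect(cn);B=cv2.boxPoints(b);print(b)
for z in (33,50,58):
    w=onz(p,B,z);print(z,w.mean(0),w[1]-w[0],w[2]-w[1])
F=onz(p,[[205,118],[307,132.5]],4);print('apron',F,F.mean(0),np.linalg.norm(F[1]-F[0]),np.degrees(np.arctan2(*(F[0]-F[1])[[1,0]]))-90)
O=onz(p,[[558,68],[615,117],[522,216],[468,177]],3);print('outline',O,O.mean(0))
for a,b in((0,3),(1,2)):
    d=O[a]-O[b];print(np.linalg.norm(d),np.degrees(np.arctan2(d[1],d[0])))
print(r.sense()['tcp_rot'])
E
```

```text
((263.1007385253906, 83.15239715576172), (59.6741943359375, 28.40672492980957), 72.47443389892578)
33 [499.1 209.6  33. ] [ 17.2 -25.1   0. ] [-49.7 -34.7   0. ]
50 [499.6 206.7  50. ] [ 16.5 -24.   -0. ] [-47.5 -33.2   0. ]
58 [499.8 205.4  58. ] [ 16.1 -23.5  -0. ] [-46.5 -32.5   0. ]
apron [[438.8 270.4   4. ]
 [461.2 149.    4. ]] [450.  209.7   4. ] 123.4819931067047 10.48266683281588
outline [[ 622.  -102.1    3. ]
 [ 595.  -194.1    3. ]
 [ 447.7 -149.4    3. ]
 [ 472.7  -60.2    3. ]] [ 534.4 -126.5    3. ]
155.05978873180356 -15.671446602210493
153.9777607316815 -16.90453688373172
[-3.1 -0.   0.3]
```

Emit:
move_arm(series="-1 0.7 -0.5 0.8 0 0 0;-1 0.7 -0.5 0.8 0 0 0;-1 0.7 -0.5 0.8 0 0 0;-1 0 0 0.5 0 0 -8;-1 0 0 0 0 0 -6;-1 0 0 0 0 0 0;-1 0 0 0 0 0 0")

```text
clock: 3.15
eef_pos: [500.2, 208.9, 137.1]
tcp_rot: [-3.136, -0.003, 0.573]
contact_force: [0.2, -0.2, -0.4]
opening: 1.002
```

```bash
cat > look.py <<'E'
from h import *
import sys
np.set_printoptions(precision=3,suppress=True)
p=vision.camera_params('wrist'); im=vision.grab_frame('wrist')[:,:,::-1]; s=r.sense()
n=sys.argv[1]; cv2.imwrite(f'pics/{n}.png',im); np.save(f'pics/{n}.npy',p,allow_pickle=True)
print(p['position'],p['rotation'],s['eef_pos'],s['tcp_rot'],np.abs(s['qvel']).max())
E
python3 look.py w2
```

```text
[563.27  250.045 305.246] [-0.299  0.005 -0.997] [500.251 208.939 137.225] [-3.136 -0.003  0.574] 0.007443435905251265
```

View pics/w2.png

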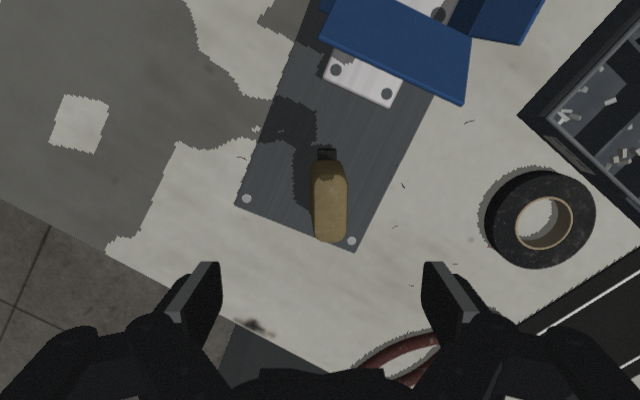

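The tape measure is at (329,200), nearly lined up with the tool. The apron corners are at (235,206) and (356,252), and the plate nose corners at (324,77) and (391,108).

```bash
python3 - <<'E'
from h import *
np.set_printoptions(precision=1,suppress=True)
p=np.load('pics/w2.npy',allow_pickle=True).item(); im=cv2.imread('pics/w2.png'); h=cv2.cvtColor(im,cv2.COLOR_BGR2HSV)
m=cv2.inRange(h,(8,60,50),(32,255,255)); m[:130]=0;m[250:]=0;m[:,:290]=0;m[:,370:]=0
m=cv2.morphologyEx(m,cv2.MORPH_CLOSE,np.ones((5,5)))
cn=np.argwhere(m)[:,::-1].astype(np.float32);b=cv2.minAreaRect(cn);B=cv2.boxPoints(b);print(b)
s=r.sense();T=R.from_euler('xyz',s['tcp_rot']).as_matrix()
for z in (20,50,58):
    w=onz(p,B,z);print(z,w.mean(0),np.linalg.norm(w[1]-w[0]),np.linalg.norm(w[2]-w[1]),[np.degrees(np.arctan2(*(w[i+1]-w[i])[[1,0]])) for i in (0,1)],'tool',T.T@(w.mean(0)-s['eef_pos']))
F=onz(p,[[235,206],[356,252]],4);print('apron',F,F.mean(0),np.linalg.norm(F[1]-F[0]),np.degrees(np.arctan2(*(F[0]-F[1])[[1,0]]))-90)
N=onz(p,[[324,78],[391,108]],22);print('nose',N,N.mean(0),np.linalg.norm(N[1]-N[0]),np.degrees(np.arctan2(*(N[0]-N[1])[[1,0]]))-90)
E
```

```text
((329.353759765625, 203.8632049560547), (35.61852264404297, 76.31920623779297), 2.4895529747009277)
20 [488.6 195.3  20. ] 69.96424104992302 30.062698617807367 [np.float64(30.002971577904287), np.float64(-59.61003650561547)] tool [-17.5   5.8 117.1]
50 [496.5 201.1  50. ] 62.60594134724586 26.90093565173389 [np.float64(30.002971577904276), np.float64(-59.610036505615405)] tool [-7.7  5.  87.2]
58 [498.5 202.6  58. ] 60.64372809319857 26.057798860781 [np.float64(30.002971577904308), np.float64(-59.61003650561532)] tool [-5.1  4.8 79.2]
apron [[436.3 265.    4. ]
 [458.8 144.7   4. ]] [447.5 204.8   4. ] 122.38247838531846 10.571545801457773
nose [[573.9 256.2  22. ]
 [584.  199.1  22. ]] [578.9 227.6  22. ] 58.02399122341312 9.97398105482499
```

Emit:
move_arm(series="-0.5 -0.15 0.12 0 0 0 2.8;-0.5 0 0 0.8 0 0 0;-0.5 0 0 0.8 0 0 0;-0.5 0 0 0.7 0 0 0;-0.5 0 0 0.4 0 0 0;-0.5 0 0 0.15 0 0 0;-0.5 0 0 0 0 0 0", grip_force=40)

```text
clock: 4.08
eef_pos: [501.6, 202.8, 24.4]
tcp_rot: [-3.137, -0.011, 0.514]
contact_force: [0.5, -0.1, 0.0]
opening: 0.748
```

Emit:
move_arm(series="1 0 0 0 0 0 0;1 0 0 0 0 0 0;1 0 0 0 0 0 0;1 0 0 0 0 0 0;1 0 0 0 0 0 0;1 0 0 0 0 0 0")

```text
clock: 4.82
eef_pos: [502.7, 203.3, 26.4]
tcp_rot: [-3.138, -0.014, 0.513]
contact_force: [-0.9, -0.1, -1.2]
opening: 0.297
```

Emit:
move_arm(series="1 0 0 -0.5 0 0 0;1 0 0 -0.5 0 0 0;1 0.2 -0.6 0 0 0 0;1 0.25 -0.7 0 0 0 0;1 0.25 -0.7 0 0 0 0;1 0.25 -0.7 0 0 0 0;1 0.25 -0.7 0 0 0 0;1 0 0 0 0 0 0;1 0 0 0 0 0 0")

```text
clock: 5.95
eef_pos: [475.6, 348.0, 67.7]
tcp_rot: [-3.138, -0.012, 0.512]
contact_force: [-0.5, -0.2, -2.2]
opening: 0.297
```

Emit:
move_arm(series="1 0 0 0.5 0 0 0;1 0 0 0.35 0 0 0;1 0 0 0.2 0 0 0;1 0 0 0.1 0 0 0;1 0 0 0 0 0 0;1 0 0 0 0 0 0")

```text
clock: 6.7
eef_pos: [478.2, 346.6, 22.8]
tcp_rot: [-3.138, -0.014, 0.509]
contact_force: [0.0, 0.1, -3.2]
opening: 0.297
```

Emit:
move_arm(series="1 0 0 0.05 0 0 0;0.1 0 0 0 0 0 0;0 0 0 0 0 0 0;-0.2 0 0 0 0 0 0;-0.3 0 0 0 0 0 0;-0.3 0 0 0 0 0 0;-0.3 0 0 -0.3 0 0 0;-0.3 0 0 -0.8 0 0 0;-0.3 0 0 -1 0 0 0;-0.3 0 0 -1 0 0 0;-0.3 0 0 -1 0 0 0;-0.3 0 0 0 0 0 0")

```text
clock: 8.2
eef_pos: [477.1, 345.1, 195.0]
tcp_rot: [-3.137, -0.017, 0.509]
contact_force: [-0.1, 0.0, -0.5]
opening: 0.65
```

```bash
python3 - <<'E'
from h import *
a=vision.grab_frame('side')[:,:,::-1]; b=vision.grab_frame('wrist')[:,:,::-1]
a=cv2.resize(a[170:330,80:400],(640,320)); cv2.imwrite('pics/c2.png',np.vstack([a,b[:270]]))
E
```

```text
(no output)
```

View pics/c2.png

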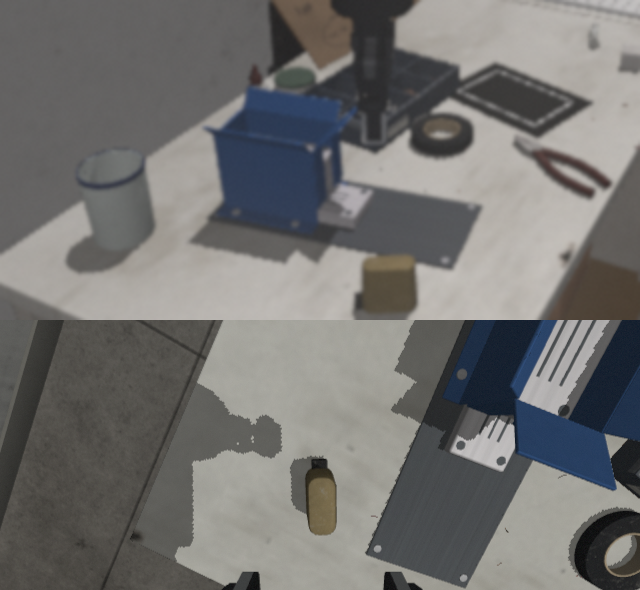

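The tape measure stands upright on the bench, clear of the floor plate, and the plates haven't moved. Next is the tilted approach to the plate nose.

Emit:
move_arm(series="-1 0 0 0 0 0 9.5;-1 0 0 0 0 0 9.5;-1 0.1 0.7 0 0 0 0;-1 0.1 0.9 0 0 0 0;-1 0.1 0.9 0 0 0 0;-1 0.1 0.9 0 0 0 0;-1 0 0 0 0 9 0;-1 0 0 0 0 9 0;-1 0 0 0 0 9 0;-1 0 0 0 0 8 0;-1 0 0 0 0 0 0;-1 0 0 0 0 0 0")

```text
clock: 9.8
eef_pos: [508.4, 198.7, 175.3]
tcp_rot: [3.128, -0.563, 0.166]
contact_force: [0.4, 0.3, 0.1]
opening: 1.0
```

```bash
cat > rel.py <<'E'
from h import *
import sys
np.set_printoptions(precision=1,suppress=True)
s=r.sense();T=R.from_euler('xyz',s['tcp_rot']).as_matrix();t=np.array(list(map(float,sys.argv[1:4])))
print('eef',s['eef_pos'],'F',s['contact_force'],'open',s['opening'],'\ntool shift units',np.round(T.T@(t-s['eef_pos'])/40,2),'\nT',np.round(T,3).tolist())
if len(sys.argv)>4:
    tilt,yaw=map(float,sys.argv[4:6])
    G=R.from_euler('z',yaw,degrees=True)*R.from_euler('x',180,degrees=True)*R.from_euler('y',tilt,degrees=True)
    print('turn deg tool',np.degrees((R.from_matrix(T).inv()*G).as_rotvec()))
E
python3 rel.py 539 220.5 13 35 10.2; python3 look.py w3
```

```text
eef [508.4 198.7 175.3] F [0.4 0.3 0.1] open 0.99985119250294 
tool shift units [-1.4 -0.5  3.9] 
T [[0.834, 0.158, 0.528], [0.139, -0.987, 0.074], [0.533, 0.012, -0.846]]
turn deg tool [ 1.2  2.8 -0.6]
[481.923 197.667 357.912] [ 0.262 -0.012 -1.412] [508.533 198.617 175.376] [ 3.128 -0.563  0.165] 0.02449830258821929
```

View pics/w3.png

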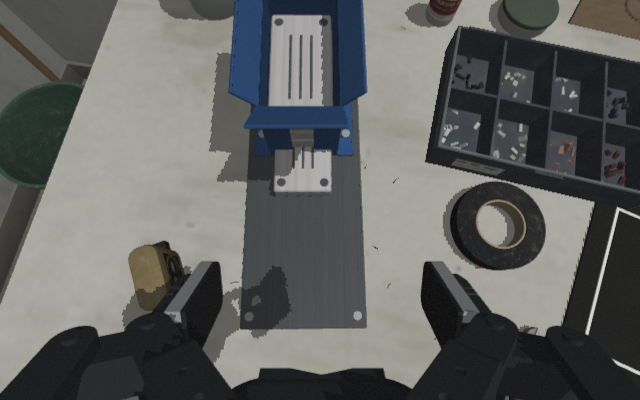

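Clear view: the nose's front corners are at (275,193) and (332,192), and the apron front corners at (240,327) and (367,327).

```bash
python3 - <<'E'
from h import *
np.set_printoptions(precision=1,suppress=True)
p=np.load('pics/w3.npy',allow_pickle=True).item()
N=onz(p,[[274.5,191],[332,190.5]],22);F=onz(p,[[240,327.5],[367,327.5]],4)
for q in (N,F): print(q,q.mean(0),np.linalg.norm(q[1]-q[0]),np.degrees(np.arctan2(*(q[0]-q[1])[[1,0]]))-90)
E
```

```text
[[573.2 256.6  22. ]
 [583.1 198.9  22. ]] [578.2 227.8  22. ] 58.644092141296646 9.789568586051516
[[437.3 266.2   4. ]
 [456.6 144.5   4. ]] [446.9 205.3   4. ] 123.2447180029648 9.00899238150636
```

Emit:
move_arm(series="-1 0 0 0 1.2 2.8 -0.5;-1 -0.3 -0.12 0.75 0 0 0;-1 -0.3 -0.12 0.75 0 0 0;-1 -0.3 -0.12 0.75 0 0 0;-1 -0.15 -0.1 0.7 0 0 0;-1 0 0 0 0 0 0;-1 0 0 0 0 0 0")

```text
clock: 10.72
eef_pos: [554.9, 221.0, 83.7]
tcp_rot: [3.139, -0.563, 0.187]
contact_force: [-0.9, -0.4, -0.2]
opening: 0.999
```

```bash
python3 rel.py 534 220 13.5 35 9.9
```

```text
eef [554.9 221.   83.7] F [-0.9 -0.4 -0.2] open 0.9990203462910177 
tool shift units [-1.4 -0.1  1.2] 
T [[0.831, 0.184, 0.525], [0.157, -0.983, 0.096], [0.534, 0.003, -0.845]]
turn deg tool [-0.3  2.7  0.7]
```

Emit:
move_arm(series="-1 -0.45 0 0.3 0 2.7 0.6;-1 -0.45 0 0.3 0 0 0;-1 -0.3 0 0.3 0 0 0;-1 -0.15 0 0.15 0 0 0;-1 0 0 0 0 0 0")

```text
clock: 11.35
eef_pos: [552.7, 197.7, 61.4]
tcp_rot: [-3.134, -0.536, 0.216]
contact_force: [0.1, -0.5, 0.4]
opening: 0.999
```

```bash
python3 rel.py 534 220 13.5 35 9.9;python3 rel.py 598 231.2 13.5 35 9.9
```

```text
eef [552.7 197.7  61.4] F [ 0.1 -0.5  0.4] open 0.9990352293242627 
tool shift units [-0.9 -0.6  0.9] 
T [[0.84, 0.219, 0.497], [0.185, -0.976, 0.117], [0.511, -0.007, -0.86]]
turn deg tool [-1.8  4.3  2.1]
eef [552.7 197.7  61.4] F [ 0.1 -0.5  0.4] open 0.9990352293242627 
tool shift units [ 0.5 -0.6  1.7] 
T [[0.84, 0.219, 0.497], [0.185, -0.976, 0.117], [0.511, -0.007, -0.86]]
turn deg tool [-1.8  4.3  2.1]
```

```bash
python3 -c "
from rig import r
s=r.sense();print(s['qpos'],s['qvel'],s['joint_efforts'],s['clock'])"
```

```text
[ 0.39204319  0.3412979   2.24645225 -1.29470877  0.08472997  3.01590753] [ 7.10393918e-03 -1.30416564e-03 -3.06093952e-03 -7.30501868e-05
  4.55089328e-03 -1.47473287e-03] [-1.68240331e-01 -4.50010872e+01 -1.97020054e+01 -2.51718024e-01
 -4.20496166e-01  3.30545132e-03] 11.35
```

The wrist is near its singularity: j5 ≈ 0, with j4 and j6 at their limits. I'll back off, straighten up, and swing the tool axis round the other side so that j4 comes to about π.

Emit:
move_arm(series="-1 0.5 0 -0.86 0 0 0;-1 0.5 0 -0.86 0 0 0;-1 0.4 0 -0.86 0 0 0;-1 0.4 0 -0.86 0 -8 0;-1 0 0 0 0 -8 0;-1 0 0 0 0 -8 0;-1 0 0 0 0 -8 0;-1 0 0 0 0 0 0;-1 0 0 0 0 0 0")

```text
clock: 12.48
eef_pos: [550.4, 190.4, 170.1]
tcp_rot: [3.124, -0.003, 0.209]
contact_force: [-0.6, 0.6, 0.5]
opening: 1.0
```

```bash
cat >> rel.py <<'E'
q=s['qpos'];print('q',np.round(q,2),'axis tilt',np.degrees(np.pi-q[1]-q[2]).round(1),'tool',np.degrees(s['tcp_rot']).round(1))
E
python3 rel.py 500 200 220 0 9.9
```

```text
eef [550.4 190.4 170.1] F [-0.6  0.6  0.5] open 1.000460949491316 
tool shift units [-1.2 -0.5 -1.3] 
T [[0.978, 0.208, 0.006], [0.208, -0.978, -0.017], [0.003, 0.018, -1.0]]
turn deg tool [ 1.  -0.2  2.1]
q [ 0.3  0.3  1.8 -0.   1.1  1.7] axis tilt 60.5 tool [179.   -0.2  12. ]
```

Emit:
move_arm(series="-1 -0.6 -0.1 0.5 8 0 0;-1 -0.6 -0.1 0.3 8 0 0;-1 -0.6 0 0 8 0 0;-1 0 0 0 6 0 0;-1 0 0 0 0 5 0;-1 0 0 0 0 5 0;-1 0 0 0 0 5 0;-1 0 0 0 0 0 0")

```text
clock: 13.48
eef_pos: [465.7, 182.7, 135.0]
tcp_rot: [-2.614, -0.244, 0.07]
contact_force: [0.2, -0.3, 0.6]
opening: 1.002
```

```bash
python3 rel.py 500 200 120 15 9.9
```

```text
eef [465.7 182.7 135. ] F [ 0.2 -0.3  0.6] open 1.002487642083358 
tool shift units [ 0.8 -0.   0.7] 
T [[0.968, 0.182, 0.173], [0.068, -0.854, 0.517], [0.242, -0.488, -0.839]]
turn deg tool [-28.7  -0.5  -5.8]
q [-0.   0.2  2.2  0.9  0.8  0.8] axis tilt 42.0 tool [-149.8  -14.     4. ]
```

Emit:
move_arm(series="-1 0 0 0 0 7 0;-1 0 0 0 0 7 0;-1 0 0 0 0 7 0;-1 0 0 0 0 7 0;-1 0 0 0 0 7 0;-1 0 0 0 0 0 0")

```text
clock: 14.22
eef_pos: [464.8, 197.4, 139.4]
tcp_rot: [-2.441, -0.649, -0.233]
contact_force: [0.5, 0.1, -0.6]
opening: 1.0
```

```bash
python3 rel.py 500 214 120 50 9.9
```

```text
eef [464.8 197.4 139.4] F [ 0.5  0.1 -0.6] open 1.0002695362504208 
tool shift units [0.3 0.1 1. ] 
T [[0.775, 0.203, 0.598], [-0.184, -0.834, 0.521], [0.604, -0.514, -0.609]]
turn deg tool [-23.7   6.1 -20.3]
q [ 0.   0.2  2.6  2.2  0.7 -0.5] axis tilt 20.4 tool [-139.8  -37.2  -13.3]
```

Emit:
move_arm(series="-1 0.1 0.1 0.5 0 0 0;-1 0.1 0.1 0.4 -5 1.5 -5;-1 0.1 0.1 0.4 -5 1.5 -5;-1 0.1 0.1 0.3 -5 1.5 -5;-1 0 0 0 -5 1.5 -5;-1 0 0 0 0 0 0")

```text
clock: 14.98
eef_pos: [525.7, 224.4, 112.5]
tcp_rot: [-2.955, -0.876, 0.095]
contact_force: [-0.4, 0.2, 0.7]
opening: 1.003
```

```bash
python3 rel.py 534 220 40 40 9.9
```

```text
eef [525.7 224.4 112.5] F [-0.4  0.2  0.7] open 1.003152217830583 
tool shift units [-1.3  0.4  1.3] 
T [[0.638, 0.235, 0.733], [0.061, -0.965, 0.257], [0.768, -0.119, -0.629]]
turn deg tool [ -7.5 -10.4  -2.2]
q [ 0.5  0.3  2.5  3.3  0.6 -1.5] axis tilt 18.6 tool [-169.3  -50.2    5.5]
```

Emit:
move_arm(series="-1 -0.3 0.1 0.3 -3.7 -3 -1.1;-1 -0.4 0.1 0.35 -3.7 -3 -1.1;-1 -0.3 0.1 0.35 0 0 0;-1 -0.3 0 0.3 0 0 0;-1 0 0 0 0 0 0")

```text
clock: 15.6
eef_pos: [537.1, 228.4, 43.5]
tcp_rot: [-3.098, -0.786, 0.151]
contact_force: [-0.2, 1.0, 0.6]
opening: 1.001
```

```bash
python3 rel.py 534 220 14.5 40 9.9
```

```text
eef [537.1 228.4  43.5] F [-0.2  1.   0.6] open 1.0014396417951048 
tool shift units [-0.6  0.2  0.4] 
T [[0.699, 0.181, 0.692], [0.106, -0.983, 0.149], [0.707, -0.031, -0.706]]
turn deg tool [-1.7 -5.  -0.8]
q [ 0.6  0.5  2.4  3.6  0.6 -1.7] axis tilt 14.5 tool [-177.5  -45.     8.6]
```

Emit:
move_arm(series="-1 -0.2 0.2 0 -1.7 -3.5 -0.8;-1 -0.15 0 0.15 0 -3 0;-1 -0.1 0 0.1 0 0 0;-1 0 0 0 0 0 0;-1 0 0 0 0 0 0")

```text
clock: 16.23
eef_pos: [535.2, 221.8, 27.5]
tcp_rot: [-3.129, -0.678, 0.166]
contact_force: [-0.2, -0.4, -0.2]
opening: 1.0
```

```bash
python3 rel.py 534 220 14.5 37 9.9
```

```text
eef [535.2 221.8  27.5] F [-0.2 -0.4 -0.2] open 0.9998897941367155 
tool shift units [-0.2  0.   0.2] 
T [[0.768, 0.173, 0.617], [0.129, -0.985, 0.116], [0.628, -0.01, -0.778]]
turn deg tool [-0.5 -1.9 -0.3]
q [ 0.5  0.5  2.4  3.7  0.4 -1.8] axis tilt 18.5 tool [-179.3  -38.9    9.5]
```

Emit:
move_arm(series="-1 0.05 0 0.3 -0.5 -1.5 -0.3;-1 0.15 0 0.25 0 0 0;-1 0.2 0 0.25 0 0 0;-1 0.2 0 0.25 0 0 0;-1 0.15 0 0.15 0 0 0;-1 0 0 0 0 0 0")

```text
clock: 16.98
eef_pos: [589.6, 231.4, 6.6]
tcp_rot: [3.141, -0.653, 0.174]
contact_force: [-0.4, 0.8, -0.4]
opening: 0.997
```

```bash
python3 rel.py 602 232 10 37 9.9; python3 look.py w4
```

```text
eef [589.6 231.4   6.6] F [-0.4  0.8 -0.4] open 0.996776642298801 
tool shift units [0.3 0.  0.1] 
T [[0.782, 0.173, 0.598], [0.138, -0.985, 0.105], [0.607, 0.0, -0.794]]
turn deg tool [-0.  -0.4  0.1]
q [ 0.5  0.5  2.2  3.8  0.3 -1.9] axis tilt 21.2 tool [180.  -37.4  10. ]
[547.438 225.051 186.14 ] [ 0.351 -0.    -1.397] [589.097 231.222   6.523] [ 3.141 -0.652  0.174] 0.014288762345651563
```

View pics/w4.png

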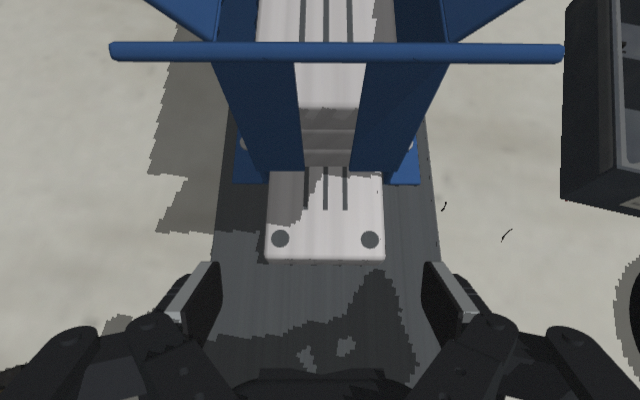

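Emit:
move_arm(series="-1 0.3 0.04 0.15 0 0 0;-1 0.05 0 0 0 0 0;-1 0 0 0 0 0 0")

```text
clock: 17.4
eef_pos: [604.5, 232.2, 10.7]
tcp_rot: [3.141, -0.652, 0.174]
contact_force: [-0.4, 0.1, 0.3]
opening: 1.003
```

```bash
python3 rel.py 603 232 10 37 9.9
```

```text
eef [604.5 232.2  10.7] F [-0.4  0.1  0.3] open 1.0027837637357058 
tool shift units [-0. -0. -0.] 
T [[0.783, 0.173, 0.598], [0.138, -0.985, 0.105], [0.607, 0.0, -0.795]]
turn deg tool [-0.  -0.4  0.1]
q [ 0.5  0.5  2.2  3.8  0.3 -2. ] axis tilt 22.9 tool [180.  -37.4  10. ]
```

Emit:
move_arm(series="1 0 0 0 0 0 0;1 0 0 0 0 0 0;1 0 0 0 0 0 0;1 0 0 0 0 0 0;1 0 0 0 0 0 0", grip_force=60)

```text
clock: 18.02
eef_pos: [603.7, 232.1, 10.5]
tcp_rot: [3.141, -0.651, 0.175]
contact_force: [-0.2, 0.1, 0.3]
opening: 0.001
```

```bash
python3 - <<'E'
from h import *
b=vision.grab_frame('wrist')[:,:,::-1]; a=vision.grab_frame('side')[:,:,::-1]
a=cv2.resize(a[200:320,160:340],(600,400),interpolation=cv2.INTER_CUBIC)
cv2.imwrite('pics/c3.png',np.vstack([b[:,20:620][:300],a[:290]]))
E
python3 rel.py 600 232 10
```

```text
eef [603.7 232.1  10.5] F [ 0.4 -0.6 -0.8] open -0.0032615428737782248 
tool shift units [-0.1 -0.  -0.1] 
T [[0.783, 0.173, 0.597], [0.138, -0.985, 0.105], [0.606, 0.0, -0.795]]
q [ 0.5  0.5  2.2  3.8  0.3 -2. ] axis tilt 22.9 tool [180.  -37.3  10. ]
```

View pics/c3.png

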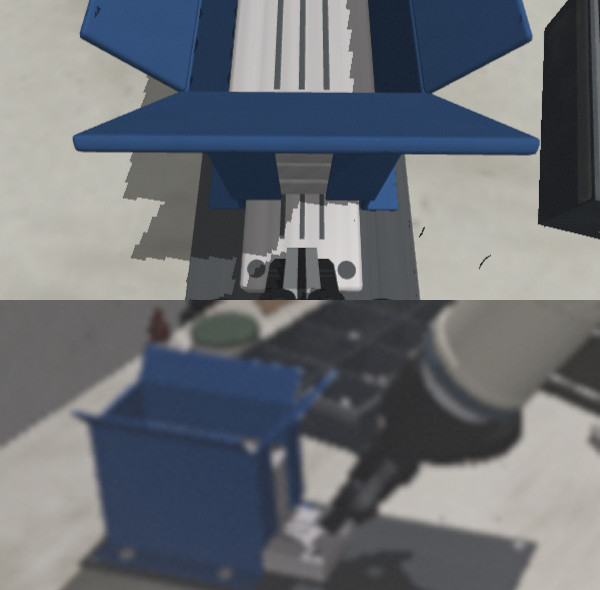

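The fingers have closed above the nose of the plate, which seems undisturbed. I'll check where the tips really are.

```bash
python3 - <<'E'
from h import *
np.set_printoptions(precision=1,suppress=True)
p=vision.camera_params('wrist');q=vision.camera_params('side');s=r.sense()
T=R.from_euler('xyz',s['tcp_rot']).as_matrix();e=s['eef_pos']
for k in (0,-10,-20,-30): print(k,proj(p,e+T[:,2]*k),proj(q,e+T[:,2]*k))
E=np.array([.985,.172,0])
for n in ([578.2,227.8,22],[578.2,227.8,4]): print('nose',proj(p,n),proj(q,n))
# inverse: tip at wrist px (322,248): where along ray hits the tool-axis plane
d=ray(p,[322,248])[0];c=p['position'];t=((e-c)@T[:,0])/(d@T[:,0]);print(c+d*t,(c+d*t-e)@T)
E
```

```text
0 [[323.3 241. ]] [[252.6 273.8]]
-10 [[323.4 249.1]] [[254.7 271.6]]
-20 [[323.5 258.1]] [[256.8 269.4]]
-30 [[323.7 268.3]] [[258.9 267.1]]
nose [[323.1 288.6]] [[262.  271.8]]
nose [[323.  292.1]] [[262.4 277.8]]
[598.4 231.9  17.5] [ 0.  -0.7 -8.7]
```

Emit:
move_arm(series="-1 0 0 0 0 0 0;-1 0 0 0 0 0 0;-1 0 0 0 0 0 0;-1 0 0 0 0 0 0;-1 0 0 0 0 0 0;-1 0 0 0.2 0 0 0;-1 -0.1 0 0.1 0 0 0;-1 0 0 0 0 0 0")

```text
clock: 19.12
eef_pos: [608.1, 232.9, -2.5]
tcp_rot: [3.141, -0.651, 0.175]
contact_force: [-0.4, -0.0, 1.0]
opening: 1.001
```

Emit:
move_arm(series="-0.2 0 0 0 0 0 0;-0.3 0 0 0 0 0 0;-0.4 0 0 0 0 0 0;-0.4 0 0 0 0 0 0", grip_force=30)

```text
clock: 19.62
eef_pos: [607.9, 232.9, -2.3]
tcp_rot: [3.141, -0.651, 0.175]
contact_force: [2.2, -0.8, -1.3]
opening: 0.7
```

Emit:
move_arm(series="0 0 0 0 0 0 0;1 0 0 0 0 0 0;1 0 0 0 0 0 0;1 0 0 0 0 0 0", grip_force=70)

```text
clock: 20.12
eef_pos: [607.2, 232.7, -1.8]
tcp_rot: [3.141, -0.651, 0.175]
contact_force: [0.4, -0.1, 0.5]
opening: 0.65
```

Emit:
move_arm(series="1 -0.15 0 -0.115 0 0 0;1 -0.3 0 -0.23 0 0 0;1 -0.3 0 -0.23 0 0 0;1 0 0 0 0 0 0")

```text
clock: 20.62
eef_pos: [577.9, 228.4, 3.0]
tcp_rot: [-3.141, -0.668, 0.172]
contact_force: [-7.8, -1.0, -0.6]
opening: 0.647
```

```bash
python3 rel.py 498 213.8 -1.8 37.3 9.9
```

```text
eef [577.9 228.4   3. ] F [-7.8 -1.  -0.6] open 0.6467022678365714 
tool shift units [-1.7  0.  -1.2] 
T [[0.773, 0.172, 0.61], [0.134, -0.985, 0.107], [0.62, -0.001, -0.785]]
turn deg tool [-0. -1. -0.]
q [ 0.5  0.6  2.3  3.7  0.4 -1.9] axis tilt 18.8 tool [-179.9  -38.3    9.9]
```

Emit:
move_arm(series="1 -0.4 0 -0.15 0 -0.5 0;1 -0.35 0 -0.23 0 -0.5 0;1 -0.35 0 -0.23 0 0 0;1 0 0 0 0 0 0")

```text
clock: 21.12
eef_pos: [531.2, 220.8, -1.5]
tcp_rot: [-3.139, -0.663, 0.171]
contact_force: [-3.5, -1.0, 1.8]
opening: 0.643
```

```bash
python3 rel.py 498 213.8 -1.8 37.3 9.9
```

```text
eef [531.2 220.8  -1.5] F [-3.5 -1.   1.8] open 0.6426564593146158 
tool shift units [-0.7  0.  -0.5] 
T [[0.777, 0.171, 0.606], [0.134, -0.985, 0.107], [0.615, -0.002, -0.788]]
turn deg tool [-0.  -0.7 -0.1]
q [ 0.5  0.5  2.4  3.7  0.4 -1.8] axis tilt 14.5 tool [-179.9  -38.     9.8]
```

Emit:
move_arm(series="1 -0.35 0 -0.23 0 -0.3 0;1 -0.35 0 -0.23 0 -0.3 0;1 0 0 0 0 0 0;1 0 0 0 0 0 0")

```text
clock: 21.62
eef_pos: [497.8, 215.5, -1.5]
tcp_rot: [-3.139, -0.661, 0.171]
contact_force: [1.9, 0.2, 2.0]
opening: 0.64
```

```bash
python3 rel.py 498 213.8 -1.8 37.3 9.9; python3 - <<'E'
from h import *
b=vision.grab_frame('wrist')[:,:,::-1]; a=vision.grab_frame('side')[:,:,::-1]
a=cv2.resize(a[200:320,160:340],(600,400),interpolation=cv2.INTER_CUBIC)
cv2.imwrite('pics/c4.png',np.vstack([b[:,20:620][:300],a[:290]]))
E
```

```text
eef [497.8 215.5  -1.5] F [1.9 0.2 2. ] open 0.6397233674898274 
tool shift units [-0.  0.  0.] 
T [[0.778, 0.172, 0.605], [0.134, -0.985, 0.107], [0.614, -0.002, -0.789]]
turn deg tool [-0.1 -0.6 -0.1]
q [ 0.6  0.5  2.4  3.7  0.5 -1.7] axis tilt 11.5 tool [-179.8  -37.9    9.8]
```

View pics/c4.png

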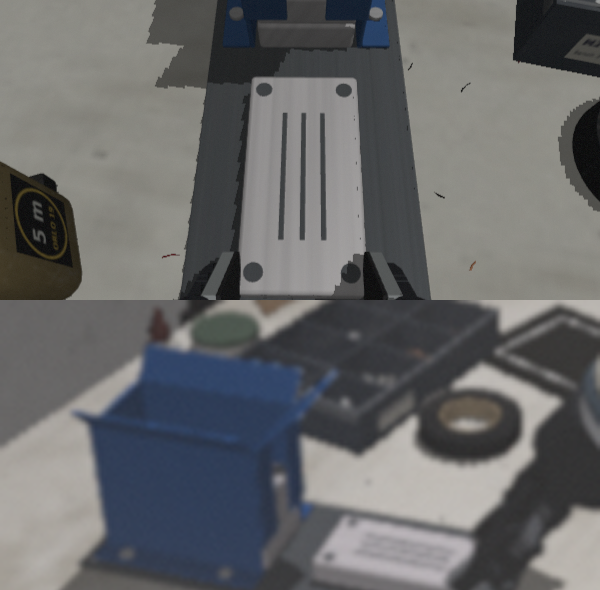

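The bottom plate is out and flat, and the stack has dropped. I'll regrasp nearer its centre so it carries level, keeping the wrist posture.

Emit:
move_arm(series="-1 0 0 0 0 0 0;-1 0 0 0 0 0 0;-1 0 0 0 0 0 0;-1 0 0 0 0 0 0;-1 0.25 0.02 0.19 0 0 0;-1 0.3 0.02 0.23 0 0 0;-1 0.25 0 0.19 0 0 0;-1 0 0 0 0 0 0;-1 0 0 0 0 0 0")

```text
clock: 22.85
eef_pos: [539.7, 220.2, -2.7]
tcp_rot: [-3.139, -0.657, 0.17]
contact_force: [-0.6, 0.5, -0.3]
opening: 1.003
```

```bash
python3 rel.py 538 221 -1 37.3 9.9
```

```text
eef [539.7 220.2  -2.7] F [-0.6  0.5 -0.3] open 1.002761076546038 
tool shift units [-0.  -0.  -0.1] 
T [[0.78, 0.171, 0.602], [0.134, -0.985, 0.106], [0.611, -0.002, -0.792]]
turn deg tool [-0.1 -0.3 -0.1]
q [ 0.5  0.5  2.3  3.7  0.4 -1.8] axis tilt 15.3 tool [-179.8  -37.6    9.7]
```

Emit:
move_arm(series="0 0 0 0 0 0 0;1 0 0 0 0 0 0;1 0 0 0 0 0 0;1 0 0 0 0 0 0;1 0.3 0 -0.4 0 0 0;1 0.3 0 -0.4 0 0 0;1 0.3 0 -0.4 0 0 0;1 0 0 0 0 0 0", grip_force=90)

```text
clock: 23.85
eef_pos: [534.0, 219.3, 56.8]
tcp_rot: [-3.14, -0.651, 0.173]
contact_force: [-0.1, -0.3, -2.5]
opening: 0.638
```

```bash
python3 rel.py 545 -134 60 37.5 -16.3
```

```text
eef [534.  219.3  56.8] F [-0.1 -0.3 -2.5] open 0.6375125314405921 
tool shift units [-0.9  8.8 -0.8] 
T [[0.784, 0.173, 0.596], [0.137, -0.985, 0.106], [0.606, -0.002, -0.796]]
turn deg tool [-16.    0.2  20.8]
q [ 0.5  0.4  2.3  4.   0.3 -2.1] axis tilt 24.9 tool [-179.9  -37.3    9.9]
```

Emit:
move_arm(series="1 -0.1 0.5 -0.1 -1 0 1.2;1 -0.12 0.9 -0.09 -1.8 0 2.3;1 -0.08 0.9 -0.06 -1.8 0 2.3;1 -0.04 0.9 -0.03 -1.8 0 2.3;1 0 0.9 0 -1.8 0 2.3;1 0 0 0 0 0 0")

```text
clock: 24.6
eef_pos: [522.7, 45.0, 50.8]
tcp_rot: [3.136, -0.639, -0.065]
contact_force: [-0.6, -0.1, -2.3]
opening: 0.638
```

```bash
python3 rel.py 545 -134 60 37.5 -16.3
```

```text
eef [522.7  45.   50.8] F [-0.6 -0.1 -2.3] open 0.638206358539901 
tool shift units [0.8 4.4 0.3] 
T [[0.801, -0.069, 0.595], [-0.052, -0.998, -0.044], [0.597, 0.004, -0.803]]
turn deg tool [-7.3  0.8 10. ]
q [ 0.2  0.3  2.4  3.7  0.3 -1.9] axis tilt 20.7 tool [179.7 -36.6  -3.7]
```

Emit:
move_arm(series="1 0.1 0.9 0.05 -1.8 0 2.3;1 0.15 0.9 0.05 -1.8 0 2.3;1 0.2 0.9 0.08 -1.8 0.3 2.3;1 0.2 0.9 0.08 -1.5 0.3 2.3;1 0.1 0.6 0.05 0 0 0;1 0 0 0 0 0 0;1 0 0 0 0 0 0")

```text
clock: 25.48
eef_pos: [521.6, -128.7, 53.9]
tcp_rot: [3.136, -0.64, -0.27]
contact_force: [-0.2, -0.8, -2.2]
opening: 0.64
```

```bash
python3 rel.py 542 -135 45 37.5 -16.3;python3 look.py w5; cp pics/w5.png pics/w5v.png
```

```text
eef [ 521.6 -128.7   53.9] F [-0.2 -0.8 -2.2] open 0.6399573216436653 
tool shift units [0.3 0.  0.5] 
T [[0.773, -0.27, 0.574], [-0.214, -0.963, -0.165], [0.597, 0.005, -0.802]]
turn deg tool [-0.2  0.8  0.7]
q [-0.2  0.3  2.4  3.3  0.3 -1.7] axis tilt 21.8 tool [179.7 -36.7 -15.5]
[ 482.805 -116.33   233.997] [ 0.339 -0.004 -1.844] [ 521.683 -128.419   53.995] [ 3.136 -0.64  -0.269] 0.010708262401962354
```

View pics/w5v.png

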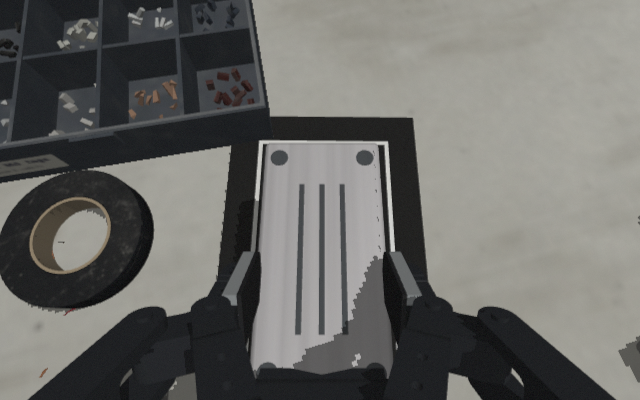

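The plate is held level over the mat. Its far edge corners are at about (260,146) and (382,146), the outline's far corners at (261,142) and (387,142), and the mat's far corners at (232,118) and (413,118).

```bash
python3 - <<'E'
from h import *
np.set_printoptions(precision=1,suppress=True)
p=np.load('pics/w5.npy',allow_pickle=True).item()
ang=lambda a,b:np.degrees(np.arctan2(*(a-b)[[1,0]]))-90
P=onz(p,[[260,146],[382.5,146]],78.5);O=onz(p,[[261,142],[387.5,142]],3);M=onz(p,[[232,118],[413.5,118]],3)
for n,q,L in (('plate',P,60),('outl',O,76),('mat',M,100)):
    a=ang(q[0],q[1]);e=np.array([np.cos(np.radians(a)),np.sin(np.radians(a)),0]);print(n,np.linalg.norm(q[1]-q[0]),a,'centre',q.mean(0)-L*e)
E
```

```text
plate 62.33664402831274 -15.525417725892353 centre [ 505.7 -123.5   78.5]
outl 96.05286603427163 -15.521942507334401 centre [ 532.1 -133.6    3. ]
mat 141.5195832290459 -15.500436354953166 centre [ 529.6 -131.9    3. ]
```

Emit:
move_arm(series="1 0 0.02 0.4 0 0 0;1 -0.04 0.02 0.4 0 0 0;1 -0.04 0 0.3 0 0 0;1 0 0 0 0 0 0;1 0 0 0 0 0 0")

```text
clock: 26.15
eef_pos: [544.5, -132.4, 15.1]
tcp_rot: [3.136, -0.639, -0.264]
contact_force: [-0.1, -0.2, -1.3]
opening: 0.641
```

```bash
python3 rel.py 545 -137 -2 37.3 -15.5
```

```text
eef [ 544.5 -132.4   15.1] F [-0.1 -0.2 -1.3] open 0.6413276240810791 
tool shift units [-0.2  0.1  0.4] 
T [[0.775, -0.264, 0.574], [-0.21, -0.964, -0.161], [0.596, 0.004, -0.803]]
turn deg tool [0.1 0.7 0.3]
q [-0.2  0.5  2.4  3.2  0.3 -1.6] axis tilt 16.6 tool [179.7 -36.6 -15.1]
```

Emit:
move_arm(series="1 -0.1 0.06 0.15 0 0.7 0;1 -0.07 0.05 0.12 0 0 0;1 -0.04 0 0.07 0 0 0;1 0 0 0 0 0 0")

```text
clock: 26.65
eef_pos: [545.1, -137.0, 0.2]
tcp_rot: [3.136, -0.653, -0.264]
contact_force: [1.0, 0.6, -2.5]
opening: 0.638
```

```bash
python3 rel.py 545 -137 -2 37.3 -15.5
```

```text
eef [ 545.1 -137.     0.2] F [ 1.   0.6 -2.5] open 0.6375844796270542 
tool shift units [-0. -0.  0.] 
T [[0.767, -0.264, 0.585], [-0.207, -0.965, -0.164], [0.607, 0.004, -0.795]]
turn deg tool [ 0.1 -0.1  0.3]
q [-0.2  0.5  2.4  3.2  0.4 -1.6] axis tilt 13.3 tool [179.7 -37.4 -15.1]
```

Another 2 mm down, then release.

Emit:
move_arm(series="1 -0.03 0 0.045 0 0 0;1 -0.02 0 0.03 0 0 0;1 0 0 0 0 0 0")

```text
clock: 27.02
eef_pos: [545.7, -137.2, -2.6]
tcp_rot: [3.136, -0.654, -0.264]
contact_force: [-1.4, -0.2, -0.8]
opening: 0.638
```

Emit:
move_arm(series="-0.2 0 0 0 0 0 0;-1 0 0 0 0 0 0;-1 0 0 0 0 0 0;-1 0 0 0 0 0 0;-1 0 0 0 0 0 0;-1 0 0 -0.3 0 0 0;-1 0 0 -0.6 0 0 0;-1 0 0 -0.8 0 0 0;-1 0 0 -0.8 0 0 0;-1 -0.2 0 -0.5 0 0 0;-1 0 0 0 0 0 0;-1 0 0 0 0 0 0")

```text
clock: 28.52
eef_pos: [466.0, -114.8, 92.5]
tcp_rot: [3.137, -0.658, -0.264]
contact_force: [0.2, -0.0, 0.3]
opening: 1.001
```

```bash
python3 rel.py 545 -137 -2; python3 look.py w6; python3 - <<'E'
from h import *
np.set_printoptions(precision=1,suppress=True)
w=cv2.imread('pics/w6.png'); t=vision.grab_frame('top')[:,:,::-1]; s=vision.grab_frame('side')[:,:,::-1]
t=cv2.resize(t[100:270,180:410],(406,300)); s=cv2.resize(s[180:330,140:390],(394,236),interpolation=cv2.INTER_CUBIC)
bot=np.zeros((300,800,3),np.uint8); bot[:,:406]=t; bot[:236,406:]=s
top=np.zeros((300,800,3),np.uint8); top[:,:480]=cv2.resize(w,(480,300)); cv2.imwrite('pics/c6.png',np.vstack([top,bot]))
E
```

```text
eef [ 466.  -114.8   92.5] F [ 0.2 -0.   0.3] open 1.001485617830541 
tool shift units [0.2 0.  3.1] 
T [[0.764, -0.264, 0.589], [-0.206, -0.965, -0.164], [0.612, 0.004, -0.791]]
q [-0.2  0.2  2.5  3.3  0.2 -1.7] axis tilt 25.8 tool [179.7 -37.7 -15.1]
[ 423.928 -101.938  271.853] [ 0.357 -0.003 -1.838] [ 465.809 -114.738   92.224] [ 3.137 -0.657 -0.264] 0.018085687748454673
```

View pics/c6.png

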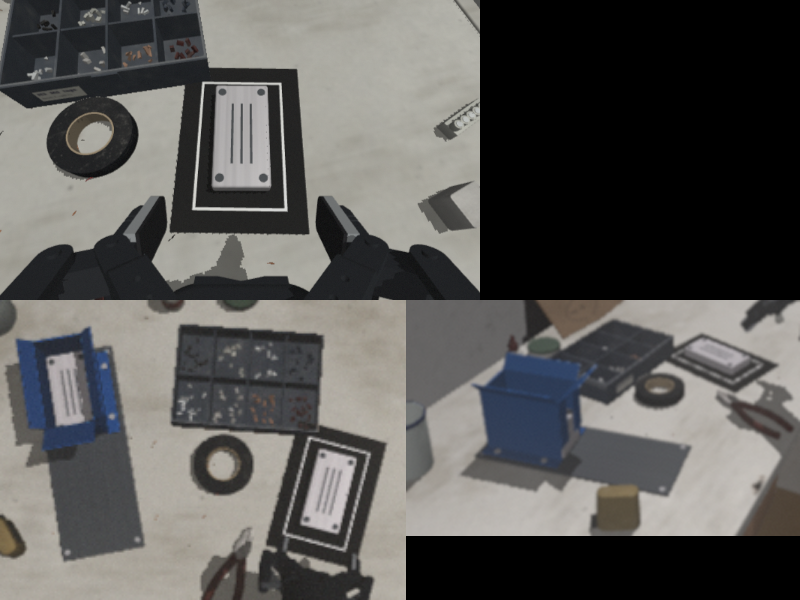

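The composite picture shows the plate flat inside the outline, the stack settled in the column, and the tape measure upright at the left. The bystanders look untouched. One numeric check follows before handing in.

```bash
python3 - <<'E'
from h import *
np.set_printoptions(precision=1,suppress=True)
p=np.load('pics/w6.npy',allow_pickle=True).item();k=1/.75
im=cv2.imread('pics/w6.png');g=im.min(2);m=(g>110).astype(np.uint8);m[:105]=0;m[290:]=0;m[:,:250]=0;m[:,:]*=1;m[:,400:]=0
n,l,s,c=cv2.connectedComponentsWithStats(m);i=[j for j in range(1,n) if l[180,300]==j or l[185,340]==j];print(s[i],i)
P=onz(p,np.array([[215,86],[270,86],[271,187],[212,186]])*k,21);O=onz(p,np.array([[202,83],[280,83],[287,210],[193,210]])*k,3)
e=(O[:2].mean(0)-O[2:].mean(0));e/=np.linalg.norm(e);d=P.mean(0)-O.mean(0)
print(P.mean(0),O.mean(0),np.linalg.norm(np.diff(P,axis=0),axis=1),np.linalg.norm(np.diff(O,axis=0),axis=1))
print('x',d@e,'y',d@[-e[1],e[0],0], np.degrees(np.arctan2(e[1],e[0])))
E
```

```text
[[ 283  114   79  136 9049]] [3]
[ 532.9 -133.7   21. ] [ 531.5 -131.8    3. ] [ 63.1 117.5  58.3] [ 96.3 154.1  96.5]
x 1.9085680772036844 y -1.521842318148124 -15.673702363721821
```

Within 2 mm of the outline's centre. Handing in.

```bash
python3 -c "
from rig import r
print(r.sign_off(), r.sense()['contact_force'])"
```

```text
the job is handed in; nothing more can be done
the job is handed in; nothing more can be done
```

The job is finished and handed in at about 28.6 s on the robot's clock; sign-off gives no verdict.

**What I did:**
- **Tape measure:** I lifted it off the floor plate and stood it upright on the bench, roughly 130 mm to the left of the apron's centre line.
- **Bottom plate:** I gripped its nose with the tool leaning back about 37°, drew it out about 110 mm, regripped near its middle, and laid it on the mat.

**Last checks:**
- **Position:** The plate lies about 2 mm along x and 1.5 mm across from the outline's centre, in line with it to about 1°.
- **The rest of the scene:** The last pictures show the three upper plates settled in the column, the tape measure upright and the bystanders apparently unmoved. I did not measure these.
- **Gripper:** It was well clear of everything, with force readings near zero.

**What went wrong or disagreed:**
- **Wrist limits:** The first tilted approach ran the wrist to its joint limits near a singular pose, so I backed off and brought it round the other way.
- **Missed grasp:** The first grasp on the plate closed above it without moving it. The finger ends sit about 10–20 mm farther back than the stated TCP, so I went about 13 mm lower.
- **Nose lift:** The tool rose about 5 mm for a moment during the pull, and I corrected it.
- **Camera readings:** The first wrist-camera readings, taken while the arm was still settling, were about 5 mm off the top camera's. Later readings, taken with the arm still, agreed to 3–4 mm.

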